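# Hold the sample box open at its index arm for a comparison

## Task

Lay the loose black handle lying on the bench into both forks of the raised rest, centred and level, and let go of it. Then lift the sprung lid of the grey sample box with the fingers until the lid lies in line with the steel index arm at its side, and finish while still holding it there, motionless, so the inspector can compare the handle with the master sample inside. Do not shift the index arm, the tape roll, the bottle or the screwdriver.

Things in the scene. Friction and masses are not known exactly. Their poses are not given: they have to be found in the camera images.
- handle_center (a point): Centre (half-way up) of the loose black plastic handle lying on the bench: a flat-sided bar 110 long (its x), 22 wide (y), 28 tall (z, up), with a 12 mm thick brass stub standing 10 out of its +x end; 60 to 130 g. The identical master sample inside the box is fixed.
- rest_slot (a point): Fixed aluminium rest with two upright forks: point midway between them at slot-floor level, 60 above the bench. x runs fork to fork (the handle lies along x, either way round), z up. Forks: plates 8 thick at x = -35 and +35, 62 clear between, U slots 32 wide (y) and 18 deep, lips flaring to 30 above the floor. Base 100 x 70 x 8. The laid handle's centre is 14 above this point.
- lid_hinge (a point): Middle of the lid's hinge axis, 75 above the bench, on the far top edge of the fixed grey box (160 x 180 x 75, hinge away from the robot). Axes turn with the lid: -x runs along the lid's underside from hinge to free edge, y is the hinge axis, z stands out of the lid's upper face. Lid plate 166 (x) x 184 (y) x 6.
- lid_handle (a point): Middle of the lid's steel lifting bar; axes turn with the lid. Round bar 12 thick along y on two uprights 90 apart (78 clear). Its centre line is 45 above the lid's upper face, and 140 in -x and 51 in +z from lid_hinge in the lid's axes (arc of radius 149 about the hinge).
- lid (a joint): Lid angle in rad: 0 shut, grows as the free edge rises, stop at 1.3. A spring and the lid's weight always pull it shut: about 4 N at the bar to start it, about 5 N at 0.9 rad; it snaps shut when let go.
- index (a joint): Angle in rad, in the same sense and about the same axis as the lid, of the stiff index arm: the angle to which the lid is to be lifted. Different each time, 0.5 to 0.85.
- index_pivot (a point): Pivot of the index arm on the lid's hinge axis, 104 from lid_hinge in the box's +y (beside the box). -x runs along the arm.
- index_tip (a point): Centre of the 22 mm disc at the free end of the index arm, 160 from the pivot. The arm is a steel strip 10 high and 5 thick; it stands up beside the box to about 210 above the bench, so carry things over or round it; when the lid lies in line with it, seen from the side the lid's plate covers the strip.
- tape_mid (a point): Bystander: roll of clear tape lying flat, 70 across, 22 high; centre.
- oil_mid (a point): Bystander: small white bottle standing, 48 across, 110 high; centre.
- driver_grip (a point): Bystander: screwdriver 160 long lying on the bench; middle of its grip.
There are look-alikes about, which are no part of the job. Several things look just like the part that bears rest_slot: the one meant starts farthest to the robot's left.

How it is judged:
By the outcome, as a careful person would: the job done as asked, in the order asked, and still so for the second after the job is handed in, while the arm keeps its last pose, push and grip.
It also fails if it takes over 64 s, if anything falls off the work surface, if the arm or the gripper's body presses on something with over 40 N, if the wrist force passes 120 N, or if a joint passes its speed limit or range.

## Robot

A 7-joint arm with a two-finger parallel gripper is mounted at the origin on the work surface. World frame = base frame: x ahead of the robot, y to its left, z up, the work surface at z = 0. Lengths are in m, angles in degrees, forces in N, time in s.
With the tool pointing down it reaches from about 0.425 to 0.875 m from the base axis. Payload 4.7 kg.
Tool frame: the origin (TCP) lies midway between the tips of the shut fingers; the grasp point (between the pads) lies env.grip_point_offset behind it (env.grip_point_offset is the distance from the TCP to the grasp point, in m); z points along the fingers, y is the line along which they close (so a half turn about z gives the same grasp; the last joint's range is limited). The gripper opens to 87 mm and grips with 3 to 60 N. Pads are 19 mm wide; open, the fingers measure 117 mm over their backs; the gripper's body (75 mm by 190 mm) begins 51 mm behind the grasp point.
Start: joints at [-68.978, 18.392, -4.016, 83.108, 1.295, 78.541, -3.26], TCP at [0.225, 0.61, 0.223] pointing down, gripper open.
Joint ranges: [-163.93, 163.93], [-17.29, 119.83], [-79.2, 71.16], [3.27, 140.29], [-89.18, 269.18], [5.43, 117.66], [-154.24, 154.24]. Speed limits (degrees/s): [147.25, 147.25, 180, 180, 180, 180, 180].

## Interface

Orientations are given as [roll, pitch, yaw] about the fixed x, y, z axes, in that order (R = Rz(yaw) Ry(pitch) Rx(roll)).
In Python, from cell import env gives the robot as it stands.
- The arm moves only by the shell command python3 -m creep 'ROWS' [FORCE]. ROWS is a JSON object of lists of equal length, an entry for each row: "translation": the shift along the tool's x, y, z in units of 0.08 m (1.0 is 0.08 m), a list of three; "turn": the turn, a rotation vector about the tool's x, y, z in units of 180 degrees (1.0 is 180 degrees), a list of three; "grip": the opening, from 0 (shut) to 1 (fully open). In form: {"translation": [[x, y, z], ...], "turn": [[ax, ay, az], ...], "grip": [grip, ...]}. A call has 1 to 5 rows; each row shifts and turns the commanded pose from where the row before left it, along the tool's axes as they then stand; what a row does not reach is not made up. A row lasts 1/8 s, in which the tool goes at most 62.5 mm and 10.7 degrees, less where a joint would pass 70% of its speed; a pose out of reach is approached as far as the arm can. A call with a number of a shift or a turn outside -1 to 1 is refused whole. A call with a gripper value outside its range is refused whole. The fingers move at their own pace and stop on an object; FORCE is the grip in N (left out, the last holds). Time passes only in rows, so rows that do not move let the fingers close. It gives the time, the measured TCP pose, the force, the opening and the grip force at its end, in the units of the state.
- env.get_obs(): the state, without advancing time (a new reading comes with each control period).
- env.read_camera(name): name is "scene" or "top" or "wrist"; returns a dict with "frame" (480x640x3 uint8, red, green, blue), "z_map" (480x640 float32, m along the optical axis (not along the pixel's ray), 0 where there is no reading), "K" (3x3 intrinsics, pixels), "D" ([k1, k2, p1, p2, k3] as OpenCV has them; the pictures are not rectified), "rvec" (rotation vector, rad) and "tvec" (3), from world to camera coordinates, as OpenCV has them. Camera axes: x right, y down, z forward; pixel columns grow to the right and rows downward; lengths in m; the calibration is good to about 2 mm. A picture is of the moment at which its call begins.
- env.sign_off(): hands the job in; it is judged then, once.
The state is a dict: "time_s": time; "qpos": joint angles; "joint_velocities": joint speeds; "effort": joint torques, N m; "tool_pos": TCP position; "tool_rot": TCP orientation; "force": force on the tool from outside, world axes, zero at the start; "wrist_torque": the same for the moment, N m; "grip_width": finger opening in m; "grasp_force": force on a finger pad.
Only numpy, scipy, OpenCV 4.12 (cv2) and the standard library are available. Lean on these libraries where they do the work, as an engineer would, in place of code of your own. Each camera call takes 0.05 s, during which the arm holds its last target. There are 200 camera calls.

## Working session

There is one attempt and no reset: what is moved stays moved. The work goes in short steps, Python scripts to look and compute and a shell command to move; the robot and the scene stay as the last step left them, time stands still between calls to the robot, and variables do not carry over. Pictures are saved under pics/ and viewed, at most 10 in all, crops included, and the job is handed in when it is done.

```bash
ls; mkdir -p pics
cat > h.py <<'E'
import numpy as np,cv2
from cell import env
from scipy.spatial.transform import Rotation as R
def cam(n,save=None):
    c=env.read_camera(n)
    if save: cv2.imwrite('pics/'+save,c['frame'][:,:,::-1])
    np.savez('last_'+n+'.npz',**c)
    return c
def world(c,px):
    """depth-based points"""
    px=np.asarray(px,float).reshape(-1,2)
    u=cv2.undistortPoints(px[:,None],c['K'],c['D'])[:,0]
    d=np.array([c['z_map'][int(round(v)),int(round(x))] for x,v in px])
    P=np.c_[u,np.ones(len(u))]*d[:,None]
    M=cv2.Rodrigues(c['rvec'])[0]
    return (P-np.ravel(c['tvec']))@M
def plane(c,px,z):
    px=np.asarray(px,float).reshape(-1,2)
    u=cv2.undistortPoints(px[:,None],c['K'],c['D'])[:,0]
    M=cv2.Rodrigues(c['rvec'])[0]
    r=np.c_[u,np.ones(len(u))]@M; o=-np.ravel(c['tvec'])@M
    return o+r*((z-o[2])/r[:,2])[:,None]
E
python3 - <<'E'
from h import *
print(env.get_obs(),env.grip_point_offset)
for n in('scene','top'):
    c=cam(n,n+'0.png');M=cv2.Rodrigues(c['rvec'])[0];print(n,-np.ravel(c['tvec'])@M,M[2],c['K'][0,0])
E
```

```text
pics
{'time_s': 0.0, 'qpos': array([-68.97744125,  18.4384276 ,  -4.01597853,  83.17415297,
         1.29591101,  78.5408888 ,  -3.26035709]), 'joint_velocities': array([-0.08076852, -0.04592697, -0.01953364, -0.0244651 ,  0.06573396,
        0.03354684, -0.05252683]), 'effort': array([ 1.47764426e-04, -4.91292965e+01, -4.03563436e-01, -3.12526166e+01,
       -6.38159411e-02,  4.35472280e-02,  1.62308652e-04]), 'tool_pos': array([0.22445934, 0.6094302 , 0.22147531]), 'tool_rot': array([-1.79891826e+02,  6.48916223e-03,  1.59787429e+02]), 'force': array([-0.37314462,  0.55461466,  0.79091017]), 'wrist_torque': array([ 0.03437379, -0.01703483, -0.01348982]), 'grasp_force': 0.0, 'grip_width': 0.08742010152864046} 0.0187
scene [ 1.22681052 -0.09085476  1.21035348] [-0.53126081  0.00747261 -0.84717538] 527.899798121992
top [ 0.43324544 -0.04967658  0.99774081] [ 0.10333976  0.00458154 -0.99463556] 449.9965893212825
```

View pics/scene0.png

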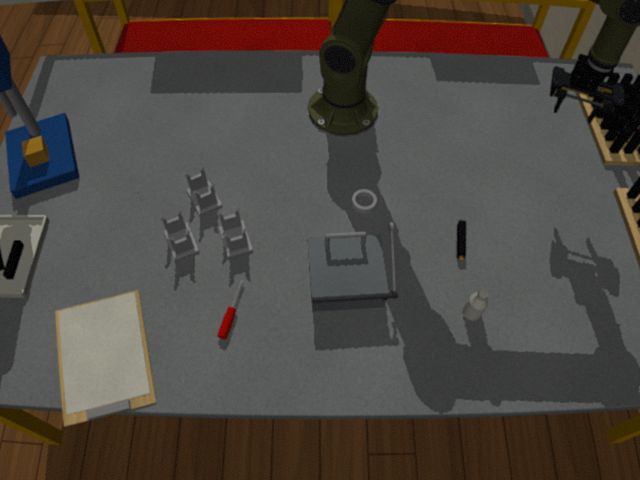

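View pics/top0.png

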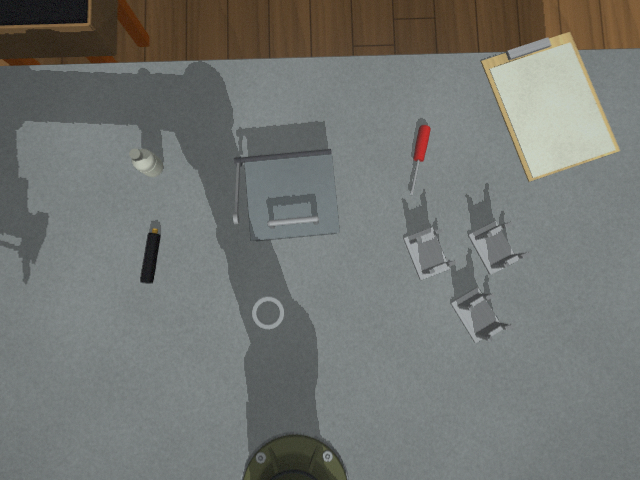

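The views show the handle at top (150,258) with its brass end up, three rests with the leftmost at (425,253), and the box at (292,195) with the index arm at (237,190). Tape is at (268,313), the bottle at (146,162) and the screwdriver at (420,150).

Run:
```python
from h import *
c=dict(np.load('last_top.npz'))
v,u=np.mgrid[0:480,0:640]
W=world(c,np.c_[u.ravel(),v.ravel()]).reshape(480,640,3)
np.save('W.npy',W)
def box(n,u0,u1,v0,v1,z0,z1):
    P=W[v0:v1,u0:u1].reshape(-1,3);P=P[(P[:,2]>z0)&(P[:,2]<z1)]
    r=cv2.minAreaRect((P[:,:2]*1000).astype(np.float32))
    print(n,len(P),'mean',P.mean(0).round(4),'rect',np.round(r[0],1),np.round(r[1],1),round(r[2],1),'zmax',P[:,2].max().round(4), 'corners',cv2.boxPoints(r).round(0).tolist())
box('bench',330,380,300,350,-1,1)
box('handle',130,170,222,292,.015,.05)
box('rest base',398,455,222,285,.004,.015)
box('rest forks',398,455,222,285,.05,.12)
box('rest tops',398,455,222,285,.08,.12)
box('rest2 tops',465,530,210,280,.05,.12)
box('rest3 tops',445,515,280,345,.05,.12)
box('lid',240,350,140,250,.07,.09)
box('bar',240,350,140,250,.11,.16)
box('arm',225,243,150,225,.05,.25)
box('tape',245,290,290,335,.01,.05)
box('bottle',125,170,140,180,.05,.15)
```

```text
bench 2500 mean [ 0.3369 -0.1379  0.0034] rect [ 357.1 -119.8] [145.8 146.9] 87.9 zmax 0.9977 corners [[281.0, -190.0], [428.0, -195.0], [433.0, -50.0], [286.0, -44.0]]
handle 602 mean [0.4938 0.3035 0.0261] rect [496.7 304.9] [ 24.1 119.3] 80.9 zmax 0.0327 corners [[436.0, 302.0], [554.0, 284.0], [557.0, 307.0], [440.0, 326.0]]
rest base 1219 mean [ 0.4886 -0.2983  0.0081] rect [ 487.8 -300.8] [118.  127.6] 84.9 zmax 0.0145 corners [[419.0, -354.0], [546.0, -365.0], [557.0, -248.0], [429.0, -236.0]]
rest forks 258 mean [ 0.4873 -0.3013  0.0704] rect [ 488.1 -300.4] [77.9 58.5] 19.4 zmax 0.0928 corners [[442.0, -286.0], [461.0, -341.0], [535.0, -315.0], [515.0, -260.0]]
rest tops 83 mean [ 0.4894 -0.2999  0.0855] rect [ 488.1 -300.6] [77.7 58.5] 19.7 zmax 0.0928 corners [[442.0, -286.0], [461.0, -341.0], [535.0, -315.0], [515.0, -260.0]]
rest2 tops 325 mean [ 0.4966 -0.4487  0.07  ] rect [ 497.6 -448.2] [78.9 59.2] 25.8 zmax 0.0916 corners [[449.0, -439.0], [475.0, -492.0], [546.0, -458.0], [520.0, -404.0]]
rest3 tops 393 mean [ 0.3518 -0.403   0.0691] rect [ 352.  -402.1] [79.4 59.1
[... 185 characters left out ...]
corners [[518.0, 85.0], [531.0, -107.0], [708.0, -95.0], [695.0, 98.0]]
bar 320 mean [ 0.5504 -0.0138  0.1304] rect [550.8 -13.1] [ 11.9 100.3] 3.9 zmax 0.1361 corners [[541.0, 37.0], [548.0, -64.0], [560.0, -63.0], [553.0, 37.0]]
arm 308 mean [0.6195 0.0949 0.1274] rect [618.2  97.9] [152.8  18.2] 1.9 zmax 0.1812 corners [[542.0, 105.0], [542.0, 86.0], [695.0, 91.0], [694.0, 110.0]]
tape 435 mean [0.3679 0.049  0.0214] rect [367.4  48.5] [68.4 68. ] 88.8 zmax 0.0278 corners [[333.0, 15.0], [401.0, 14.0], [402.0, 82.0], [334.0, 83.0]]
bottle 496 mean [0.6938 0.2995 0.0815] rect [697.  303.7] [41.9 47.4] 50.9 zmax 0.1138 corners [[665.0, 302.0], [702.0, 272.0], [729.0, 305.0], [692.0, 335.0]]
```

Run:
```python
import cv2
i=cv2.imread('pics/top0.png')
a=cv2.resize(i[215:290,390:460],None,fx=7,fy=7,interpolation=2)
b=cv2.resize(i[140:250,225:350],None,fx=2.4,fy=4,interpolation=2)
a=cv2.copyMakeBorder(a,0,max(0,600-a.shape[0]),0,0,0)
b=cv2.copyMakeBorder(b,0,600-b.shape[0],0,0,0)
cv2.imwrite('pics/crop1.png',cv2.hconcat([a,b])[:600])
```

```text
(no output)
```

View pics/crop1.png

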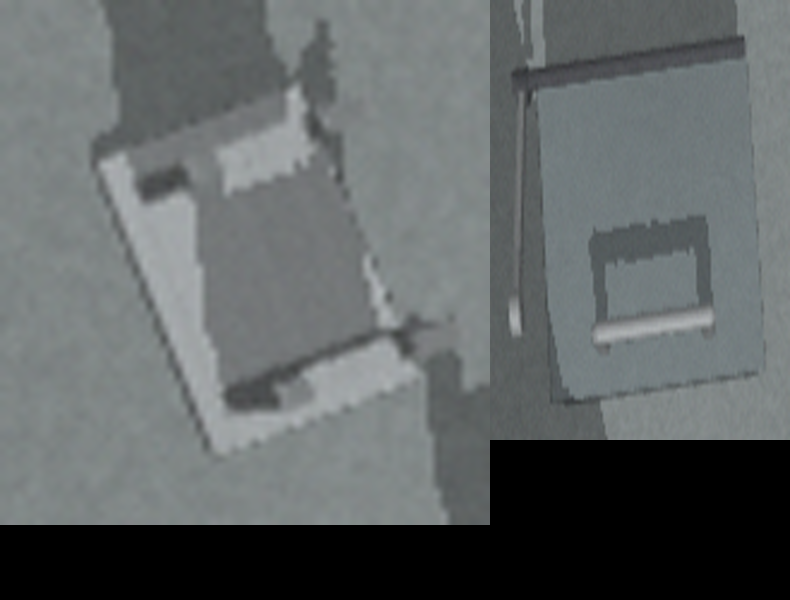

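```bash
cat >> h.py <<'E'
def go(pos,yaw=None):
    """units of tool-frame shift (after tool-z turn to yaw) and turn needed from present pose"""
    o=env.get_obs(); r=R.from_euler('xyz',o['tool_rot'],degrees=True)
    t=0
    if yaw is not None:
        t=-((yaw-o['tool_rot'][2]+180)%360-180)/180
        r=R.from_euler('xyz',[180,0,yaw],degrees=True)
    print('at',o['tool_pos'].round(4),o['tool_rot'].round(1),'J7',o['qpos'][6].round(1),'F',o['force'].round(1),'turnz',round(t,4),'shift',(r.inv().apply(np.array(pos)-o['tool_pos'])/.08).round(3))
E
python3 -m creep '{"translation":[[0,0,0],[0,0,0],[-0.486,-0.405,0.1875],[-0.486,-0.405,0.1875],[-0.486,-0.405,0.1875]],"turn":[[0,0,-0.032],[0,0,-0.032],[0,0,0],[0,0,0],[0,0,0]],"grip":[1,1,1,1,1]}' 20
python3 -m creep '{"translation":[[-0.486,-0.405,0.1875],[-0.486,-0.405,0.1875],[-0.486,-0.405,0.1875],[-0.486,-0.405,0.1875],[-0.486,-0.405,0.1875]],"turn":[[0,0,0],[0,0,0],[0,0,0],[0,0,0],[0,0,0]],"grip":[1,1,1,1,1]}'
python3 -m creep '{"translation":[[0,0,0],[0,0,0]],"turn":[[0,0,0],[0,0,0]],"grip":[1,1]}'
python3 - <<'E'
from h import *
go([.492,.3056,.006],171.2)
c=cam('wrist','wrist1.png')
g=c['frame'].max(2); W=world(c,np.c_[np.tile(np.arange(640),480),np.repeat(np.arange(480),640)]).reshape(480,640,3)
m=(W[...,2]>.02)&(W[...,2]<.04)&(c['z_map']>0)&(np.hypot(W[...,0]-.492,W[...,1]-.305)<.1)
P=W[m];r=cv2.minAreaRect((P[:,:2]*1000).astype(np.float32));print(len(P),r,P[:,2].mean(),cv2.boxPoints(r).round().tolist())
E
```

```text
time_s: 0.72
tool_pos: [0.326, 0.4947, 0.1766]
tool_rot: [-180.0, -0.0, 171.3]
force: [0.1, -0.4, 0.8]
grip_width: 0.0869
grasp_force: 0.0
time_s: 1.35
tool_pos: [0.4936, 0.3053, 0.1018]
tool_rot: [-180.0, -0.0, 171.3]
force: [0.2, 0.4, 1.0]
grip_width: 0.0873
grasp_force: 0.0
time_s: 1.6
tool_pos: [0.4924, 0.3071, 0.1023]
tool_rot: [180.0, -0.1, 171.3]
force: [0.1, -0.2, -0.8]
grip_width: 0.0871
grasp_force: 0.0
at [0.4924 0.3071 0.1023] [ 1.800e+02 -1.000e-01  1.713e+02] J7 48.5 F [ 0.1 -0.2 -0.8] turnz 0.0006 shift [ 0.002 -0.019  1.203]
4153 ((492.7181396484375, 306.1791076660156), (22.5490665435791, 108.79460906982422), 80.8390121459961) 0.02658141512181292 [[437.0, 304.0], [545.0, 286.0], [548.0, 309.0], [441.0, 326.0]]
```

Run:
```python
from h import *
W=np.load('W.npy')
P=W[150:225,225:243].reshape(-1,3);P=P[(P[:,2]>.05)&(P[:,2]<.25)]
ux=np.array([np.cos(np.radians(3.9)),np.sin(np.radians(3.9))])
s=P[:,:2]@ux
for a in np.arange(s.min(),s.max(),.012):
    q=P[(s>=a)&(s<a+.012)]
    print(round(a,3),len(q),q.mean(0).round(4),q[:,2].max().round(4))
```

```text
0.547 40 [0.5479 0.0903 0.1747] 0.1812
0.559 29 [0.5594 0.0906 0.1719] 0.1796
0.571 17 [0.5723 0.0915 0.1602] 0.1663
0.583 21 [0.5841 0.0925 0.1497] 0.1568
0.595 21 [0.5958 0.0934 0.1419] 0.1493
0.607 22 [0.6078 0.0947 0.135 ] 0.141
0.619 15 [0.6202 0.095  0.1267] 0.1311
0.631 16 [0.6321 0.0959 0.1198] 0.1232
0.643 20 [0.6442 0.0967 0.1082] 0.1168
0.655 19 [0.6564 0.0977 0.1013] 0.1078
0.667 14 [0.6679 0.0982 0.0937] 0.0972
0.679 40 [0.6806 0.0991 0.0839] 0.0937
0.691 34 [0.6897 0.0991 0.0845] 0.0884
```

View pics/wrist1.png

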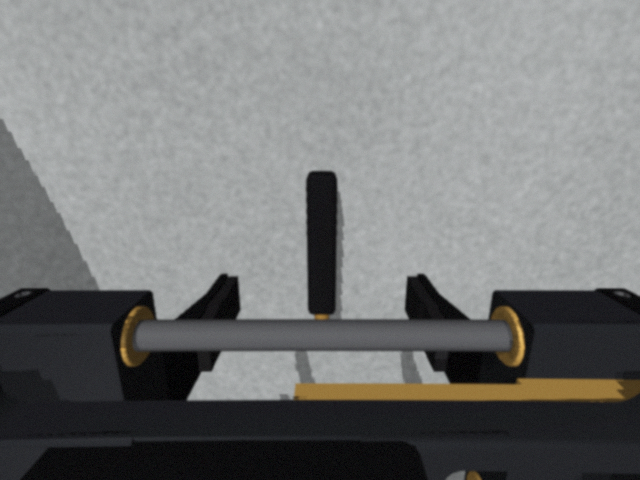

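Handle confirmed at wrist (322,171–313), straight between the fingers. Descend and grip.

```bash
python3 -m creep '{"translation":[[0,-0.015,0.45],[0,0,0.45],[0,0,0.2],[0,0,0.1],[0,0,0]],"turn":[[0,0,0],[0,0,0],[0,0,0],[0,0,0],[0,0,0]],"grip":[1,1,1,1,1]}'
python3 -m creep '{"translation":[[0,0,0],[0,0,0],[0,0,0],[0,0,0],[0,0,0]],"turn":[[0,0,0],[0,0,0],[0,0,0],[0,0,0],[0,0,0]],"grip":[0,0,0,0,0]}' 35
python3 -m creep '{"translation":[[0,0,0],[0,0,0],[0,0,0],[0,0,-0.2],[0,0,-0.4]],"turn":[[0,0,0],[0,0,0],[0,0,0],[0,0,0],[0,0,0]],"grip":[0,0,0,0,0]}'
python3 -m creep '{"translation":[[0,0,-0.5],[0,0,-0.7],[0,0,-0.7],[0,0,-0.5],[0,0,0]],"turn":[[0,0,0],[0,0,0],[0,0,0],[0,0,0],[0,0,0]],"grip":[0,0,0,0,0]}'
python3 -c "
from h import *
go([.488,-.3005,.25],19.4)"
```

```text
time_s: 2.28
tool_pos: [0.4929, 0.3062, 0.007]
tool_rot: [180.0, 0.0, 171.3]
force: [0.4, 0.5, -0.5]
grip_width: 0.0869
grasp_force: 0.0
time_s: 2.9
tool_pos: [0.4928, 0.3056, 0.0066]
tool_rot: [180.0, 0.0, 171.3]
force: [-0.1, -0.3, -0.4]
grip_width: 0.0449
grasp_force: 0.0
time_s: 3.52
tool_pos: [0.4917, 0.3048, 0.0545]
tool_rot: [-179.9, -0.1, 171.3]
force: [0.4, 0.0, -0.2]
grip_width: 0.0218
grasp_force: 35.0
time_s: 4.15
tool_pos: [0.4945, 0.3065, 0.252]
tool_rot: [179.6, 0.4, 171.3]
force: [-0.5, 0.6, -1.3]
grip_width: 0.0214
grasp_force: 35.0
at [0.4945 0.3065 0.252 ] [179.6   0.4 171.3] J7 47.9 F [-0.5  0.6 -1.3] turnz 0.8438 shift [-2.598  7.13   0.025]
```

```bash
python3 -m creep '{"translation":[[-0.04,-0.29,0],[-0.082,-0.578,0],[-0.082,-0.578,0],[-0.082,-0.578,0],[-0.082,-0.578,0]],"turn":[[0,0,0],[0,0,0],[0,0,0],[0,0,0],[0,0,0]],"grip":[0,0,0,0,0]}'
python3 -m creep '{"translation":[[-0.082,-0.578,0],[-0.082,-0.578,0],[-0.082,-0.578,0],[-0.082,-0.578,0],[-0.082,-0.578,0]],"turn":[[0,0,0],[0,0,0],[0,0,0],[0,0,0],[0,0,0]],"grip":[0,0,0,0,0]}'
python3 -m creep '{"translation":[[-0.082,-0.578,0],[-0.082,-0.578,0],[-0.082,-0.578,0],[-0.04,-0.29,0],[0,0,0]],"turn":[[0,0,0],[0,0,0],[0,0,0],[0,0,0],[0,0,0]],"grip":[0,0,0,0,0]}'
python3 -m creep '{"translation":[[0,0,0],[0,0,0],[0,0,0],[0,0,0],[0,0,0]],"turn":[[0,0,0.05],[0,0,0.05],[0,0,0.055],[0,0,0.055],[0,0,0.055]],"grip":[0,0,0,0,0]}'
python3 -m creep '{"translation":[[0,0,0],[0,0,0],[0,0,0],[0,0,0],[0,0,0]],"turn":[[0,0,0.055],[0,0,0.055],[0,0,0.055],[0,0,0.055],[0,0,0.055]],"grip":[0,0,0,0,0]}'
python3 -m creep '{"translation":[[0,0,0],[0,0,0],[0,0,0],[0,0,0],[0,0,0]],"turn":[[0,0,0.055],[0,0,0.055],[0,0,0.055],[0,0,0.055],[0,0,0.055]],"grip":[0,0,0,0,0]}'
python3 -c "
from h import *
go([.488,-.3005,.12],19.4)"
```

```text
time_s: 4.78
tool_pos: [0.4888, 0.0918, 0.2449]
tool_rot: [-179.9, -0.2, 171.2]
force: [0.4, -0.3, -1.2]
grip_width: 0.0221
grasp_force: 35.0
time_s: 5.4
tool_pos: [0.4855, -0.1408, 0.245]
tool_rot: [180.0, -0.2, 171.2]
force: [0.8, -0.1, -1.3]
grip_width: 0.0215
grasp_force: 35.0
time_s: 6.02
tool_pos: [0.4828, -0.3045, 0.245]
tool_rot: [-180.0, -0.2, 171.0]
force: [0.7, -0.1, -1.2]
grip_width: 0.0218
grasp_force: 35.0
time_s: 6.65
tool_pos: [0.4851, -0.3001, 0.2455]
tool_rot: [-180.0, -0.2, 123.4]
force: [0.0, -0.2, -0.8]
grip_width: 0.0217
grasp_force: 35.0
time_s: 7.28
tool_pos: [0.4851, -0.3, 0.2455]
tool_rot: [-179.9, -0.1, 73.9]
force: [-0.0, 0.5, -0.3]
grip_width: 0.0219
grasp_force: 35.0
time_s: 7.9
tool_pos: [0.4851, -0.3, 0.2454]
tool_rot: [-179.8, 0.0, 24.3]
force: [1.2, -0.3, -0.9]
grip_width: 0.0214
grasp_force: 35.0
at [ 0.4851 -0.3     0.2454] [-179.8    0.    24.3] J7 -27.6 F [ 1.2 -0.3 -0.9] turnz 0.0275 shift [0.032 0.018 1.568]
```

```bash
python3 -m creep '{"translation":[[0.03,0.01,0.35],[0,0,0.35],[0,0,0.1],[0,0,0],[0,0,0]],"turn":[[0,0,0.0275],[0,0,0],[0,0,0],[0,0,0],[0,0,0]],"grip":[0,0,0,0,0]}'
python3 - <<'E'
from h import *
go([.488,-.3005,.0605],19.4)
for n in('wrist','top'):
    c=cam(n,n+'2.png')
    W=world(c,np.c_[np.tile(np.arange(640),480),np.repeat(np.arange(480),640)]).reshape(480,640,3)
    near=(c['z_map']>0)&(np.hypot(W[...,0]-.488,W[...,1]+.3005)<.085)
    for a,b in((.06,.097),(.14,.23)):
        P=W[near&(W[...,2]>a)&(W[...,2]<b)]
        if len(P)<5: continue
        r=cv2.minAreaRect((P[:,:2]*1000).astype(np.float32));print(n,a,len(P),np.round(r[0],1),np.round(r[1],1),round(r[2],1),P[:,2].max(),cv2.boxPoints(r).round().tolist())
E
```

```text
time_s: 8.52
tool_pos: [0.489, -0.3016, 0.1836]
tool_rot: [180.0, -0.1, 19.7]
force: [0.1, 0.2, -1.3]
grip_width: 0.0216
grasp_force: 35.0
at [ 0.489  -0.3016  0.1836] [ 1.80e+02 -1.00e-01  1.97e+01] J7 -29.7 F [ 0.1  0.2 -1.3] turnz 0.0015 shift [-0.007 -0.017  1.538]
wrist 0.06 650 [ 491.8 -300. ] [73.7 57.7] 19.5 0.0895138192447201 [[447.0, -285.0], [467.0, -340.0], [536.0, -315.0], [517.0, -261.0]]
wrist 0.14 9773 [ 495.1 -300.7] [96.4 43.7] 31.8 0.22997459620104838 [[443.0, -307.0], [466.0, -345.0], [548.0, -294.0], [525.0, -257.0]]
top 0.06 20 [ 520.6 -283.8] [ 5.6 46.3] 19.2 0.08763947652000531 [[510.0, -263.0], [526.0, -307.0], [531.0, -305.0], [516.0, -261.0]]
top 0.14 231 [ 482.1 -303.1] [120.   22.2] 19.8 0.2083665480862494 [[422.0, -313.0], [429.0, -334.0], [542.0, -293.0], [535.0, -272.0]]
```

View pics/wrist2.png

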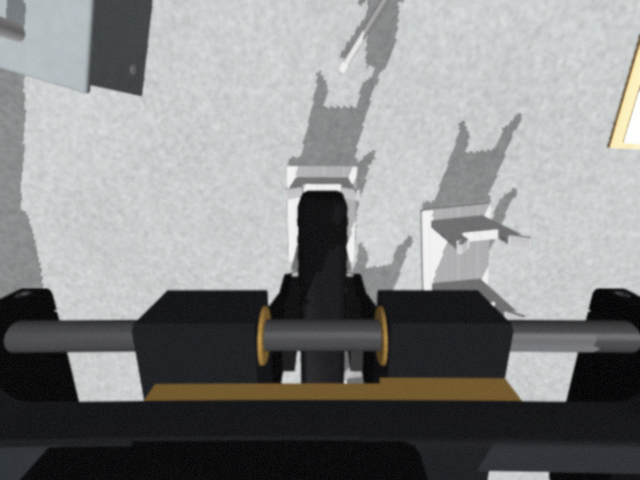

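```bash
python3 -m creep '{"translation":[[0.012,-0.004,0.4],[0,0,0.5],[0,0,0.3],[0,0,0.15],[0,0,0.06]],"turn":[[0,0,0],[0,0,0],[0,0,0],[0,0,0],[0,0,0]],"grip":[0,0,0,0,0]}'
python3 -m creep '{"translation":[[0,0,0.025],[0,0,0.01],[0,0,0],[0,0,0]],"turn":[[0,0,0],[0,0,0],[0,0,0],[0,0,0]],"grip":[0,0,0,0]}'
```

```text
time_s: 9.25
tool_pos: [0.4896, -0.301, 0.0699]
tool_rot: [180.0, -0.0, 19.7]
force: [-0.3, 0.7, -1.0]
grip_width: 0.0216
grasp_force: 35.0
time_s: 9.75
tool_pos: [0.4896, -0.3009, 0.0673]
tool_rot: [180.0, -0.0, 19.7]
force: [0.7, 0.1, -1.6]
grip_width: 0.0222
grasp_force: 35.0
```

```bash
python3 -m creep '{"translation":[[0,0,0],[0,0,0],[0,0,0],[0,0,0],[0,0,0]],"turn":[[0,0,0],[0,0,0],[0,0,0],[0,0,0],[0,0,0]],"grip":[0.3,0.4,0.6,0.7,0.7]}'
python3 -m creep '{"translation":[[0,0,0],[0,0,-0.2],[0,0,-0.5],[0,0,-0.7],[0,0,-0.7]],"turn":[[0,0,0],[0,0,0],[0,0,0],[0,0,0],[0,0,0]],"grip":[0.7,0.7,0.7,0.7,0.7]}'
python3 -m creep '{"translation":[[0,0,-0.2],[-0.5,0,0],[-0.5,0,0],[0,0,0]],"turn":[[0,0,0],[0,0,0],[0,0,0],[0,0,0]],"grip":[0.7,0.7,0.7,0.7]}'
python3 - <<'E'
from h import *
c=cam('top','top3.png');s=cam('scene','scene3.png');w=cam('wrist','wrist3.png')
W=world(c,np.c_[np.tile(np.arange(640),480),np.repeat(np.arange(480),640)]).reshape(480,640,3)
n=(c['frame'].max(2)<60)&(W[...,2]>.075)&(W[...,2]<.1)&(np.hypot(W[...,0]-.488,W[...,1]+.3005)<.085)
P=W[n]; 
if len(P): print(cv2.minAreaRect((P[:,:2]*1000).astype(np.float32)),P[:,2].mean())
go([.551,-.0131,.2],3.9)
a=cv2.resize(s['frame'][190:280,150:280],(400,300));b=cv2.resize(c['frame'][215:290,390:460],(400,300));d=cv2.resize(w['frame'],(400,300))
cv2.imwrite('pics/m3.png',cv2.vconcat([cv2.hconcat([a,b]),cv2.hconcat([d,d])])[:,:,::-1])
E
```

```text
time_s: 10.38
tool_pos: [0.4893, -0.3008, 0.0669]
tool_rot: [-180.0, -0.0, 19.7]
force: [0.3, 0.3, 0.6]
grip_width: 0.0561
grasp_force: 0.0
time_s: 11.0
tool_pos: [0.489, -0.3011, 0.2377]
tool_rot: [180.0, -0.0, 19.6]
force: [1.6, -0.4, -0.1]
grip_width: 0.0606
grasp_force: 0.0
time_s: 11.5
tool_pos: [0.4106, -0.3297, 0.2512]
tool_rot: [-179.9, -0.1, 19.3]
force: [0.5, 0.0, -0.5]
grip_width: 0.0609
grasp_force: 0.0
((487.8905944824219, -299.6451110839844), (106.87792205810547, 22.92171859741211), 18.603809356689453) 0.08696469083407331
at [ 0.4146 -0.327   0.251 ] [-180.    -0.    19.7] J7 -31.9 F [ 0.6  0.2 -1. ] turnz 0.0878 shift [ 1.968 -3.799  0.637]
```

View pics/m3.png

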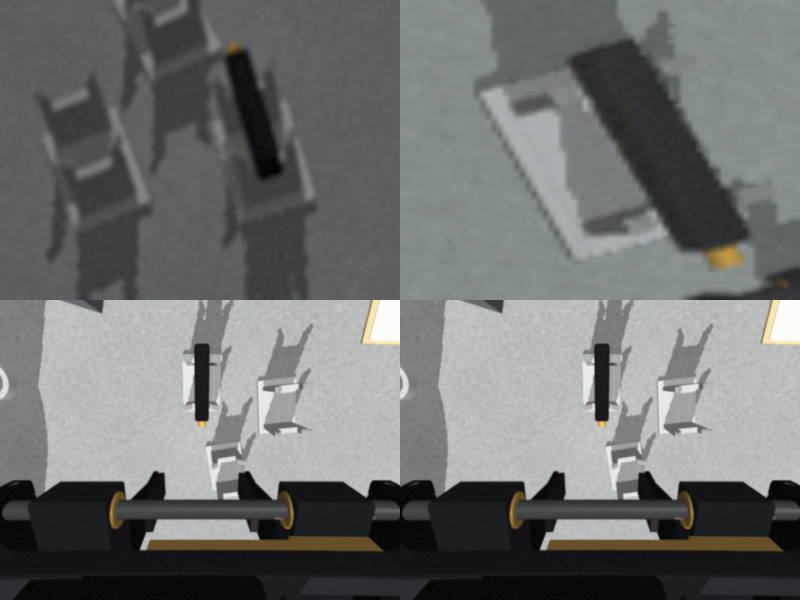

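Handle sits in both forks, centred (rest at wrist crop (202,380)), level. Now to the lid bar.

```bash
python3 -m creep '{"translation":[[0,0,0],[0,0,0],[0,0,0],[0,0,0],[0,0,0]],"turn":[[0,0,-0.05],[0,0,-0.052],[0,0,-0.052],[0,0,-0.052],[0,0,-0.052]],"grip":[0.7,0.7,0.7,0.7,0.7]}'
python3 -m creep '{"translation":[[0,0,0],[0,0,0],[0,0,0],[0.3,0.15,0],[0.543,0.281,0]],"turn":[[0,0,-0.052],[0,0,-0.052],[0,0,-0.051],[0,0,0],[0,0,0]],"grip":[0.7,0.7,0.7,0.7,0.7]}'
python3 -m creep '{"translation":[[0.543,0.281,0],[0.543,0.281,0],[0.543,0.281,0],[0.543,0.281,0],[0.543,0.281,0]],"turn":[[0,0,0],[0,0,0],[0,0,0],[0,0,0],[0,0,0]],"grip":[0.7,0.7,0.7,0.7,0.7]}'
python3 -m creep '{"translation":[[0.242,0.132,0.2],[0,0,0.3],[0,0,0.1],[0,0,0]],"turn":[[0,0,0],[0,0,0],[0,0,0],[0,0,0]],"grip":[0.7,0.7,0.7,0.7]}'
python3 - <<'E'
from h import *
go([.551,-.0131,.107],93.9)
c=cam('wrist','wrist4.png')
W=world(c,np.c_[np.tile(np.arange(640),480),np.repeat(np.arange(480),640)]).reshape(480,640,3)
n=(c['z_map']>0)&(W[...,2]>.122)&(W[...,2]<.14)&(np.hypot(W[...,0]-.55,W[...,1]+.01)<.075)
P=W[n]; print(len(P),cv2.minAreaRect((P[:,:2]*1000).astype(np.float32)),P[:,2].max())
s=cam('scene')
a=cv2.resize(s['frame'][200:320,290:450],(400,300));d=cv2.resize(c['frame'],(400,300))
cv2.imwrite('pics/m4.png',cv2.hconcat([a,d])[:,:,::-1])
E
```

```text
time_s: 12.28
tool_pos: [0.415, -0.3269, 0.2506]
tool_rot: [-179.9, 0.1, 66.5]
force: [0.6, -0.2, -0.6]
grip_width: 0.061
grasp_force: 0.0
time_s: 12.9
tool_pos: [0.4439, -0.2583, 0.2508]
tool_rot: [-179.9, 0.1, 93.8]
force: [0.4, 0.6, -0.4]
grip_width: 0.0608
grasp_force: 0.0
time_s: 13.52
tool_pos: [0.5416, -0.0307, 0.2505]
tool_rot: [-180.0, 0.0, 94.1]
force: [0.9, -0.5, 0.6]
grip_width: 0.0608
grasp_force: 0.0
time_s: 14.02
tool_pos: [0.5493, -0.0143, 0.2022]
tool_rot: [-179.9, 0.0, 93.9]
force: [0.0, -0.7, -0.2]
grip_width: 0.0612
grasp_force: 0.0
at [ 0.5493 -0.0143  0.2022] [-179.9    0.    93.9] J7 7.3 F [ 0.  -0.7 -0.2] turnz 0.0001 shift [0.013 0.022 1.191]
2131 ((552.431396484375, -12.512458801269531), (11.770374298095703, 100.4535903930664), 3.7747747898101807) 0.1332553336927213
```

View pics/m4.png

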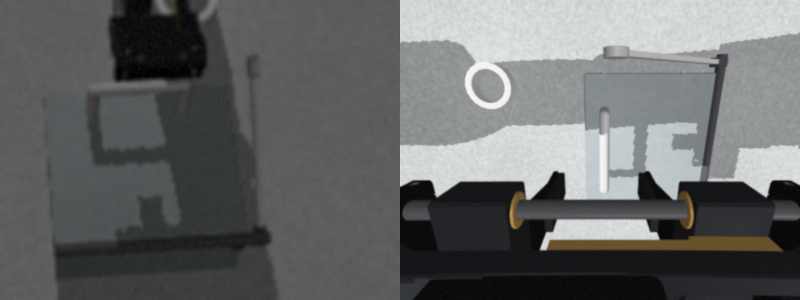

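```bash
python3 -m creep '{"translation":[[0.01,0.036,0.4],[0,0,0.45],[0,0,0.25],[0,0,0.09],[0,0,0]],"turn":[[0,0,0],[0,0,0],[0,0,0],[0,0,0],[0,0,0]],"grip":[0.7,0.7,0.7,0.7,0.7]}'
python3 -m creep '{"translation":[[0,0,0],[0,0,0],[0,0,0],[0,0,0],[0,0,0]],"turn":[[0,0,0],[0,0,0],[0,0,0],[0,0,0],[0,0,0]],"grip":[0,0,0,0,0]}' 30
python3 -m creep '{"translation":[[0,0,0],[0,0,0],[0,0,0]],"turn":[[0,0,0],[0,0,0],[0,0,0]],"grip":[0,0,0]}'
python3 - <<'E'
from h import *
ux=np.array([np.cos(np.radians(3.9)),np.sin(np.radians(3.9))]);uy=np.array([-ux[1],ux[0]])
H=np.array([.6917,-.003])   # hinge xy
for n in('wrist','top','scene'):
    c=dict(np.load('last_%s.npz'%n)) 
    W=world(c,np.c_[np.tile(np.arange(640),480),np.repeat(np.arange(480),640)])
    s=(W[:,:2]-H)@ux;t=(W[:,:2]-H)@uy
    m=(c['z_map'].ravel()>0)&(abs(t-.104)<.012)&(s<-.025)&(s>-.125)&(W[:,2]>.06)&(W[:,2]<.23)
    p=np.polyfit(s[m],W[m,2],1);print(n,m.sum(),'t',t[m].mean().round(4),'angle',np.arctan(-p[0]).round(4),'z at hinge',p[1].round(4), 'resid',np.std(W[m,2]-np.polyval(p,s[m])).round(4))
    m=(c['z_map'].ravel()>0)&(abs(t-.104)<.02)&(s<-.115)&(s>-.17)&(W[:,2]>.14)&(W[:,2]<.23)
    print('tip',m.sum(),s[m].min().round(4),s[m].max().round(4),W[m,2].min().round(4),W[m,2].max().round(4))
E
```

```text
time_s: 14.75
tool_pos: [0.5532, -0.0126, 0.1085]
tool_rot: [179.9, -0.0, 94.0]
force: [-0.2, 0.9, -0.1]
grip_width: 0.0611
grasp_force: 0.0
time_s: 15.38
tool_pos: [0.5526, -0.0124, 0.1078]
tool_rot: [180.0, -0.0, 94.0]
force: [0.1, -0.1, 0.3]
grip_width: 0.0189
grasp_force: 0.0
time_s: 15.75
tool_pos: [0.5524, -0.0124, 0.1077]
tool_rot: [-180.0, -0.0, 94.0]
force: [-1.7, 1.3, -0.1]
grip_width: 0.0111
grasp_force: 30.0
wrist 1564 t 0.1025 angle 0.6178 z at hinge 0.0809 resid 0.0035
tip 960 -0.1417 -0.115 0.155 0.1795
top 158 t 0.1028 angle 0.6034 z at hinge 0.0816 resid 0.004
tip 75 -0.1432 -0.1153 0.1593 0.1812
scene 159 t 0.1029 angle 0.6177 z at hinge 0.0816 resid 0.0048
tip 54 -0.1412 -0.116 0.1542 0.1859
```

```bash
python3 -m creep '{"translation":[[0,0.043,-0.106],[0,0.049,-0.103],[0,0.055,-0.1],[0,0.061,-0.097],[0,0.067,-0.093]],"turn":[[0,0,0],[0,0,0],[0,0,0],[0,0,0],[0,0,0]],"grip":[0,0,0,0,0]}'
python3 -m creep '{"translation":[[0,0.073,-0.089],[0,0.078,-0.084],[0,0.083,-0.079],[0,0,0],[0,0,0]],"turn":[[0,0,0],[0,0,0],[0,0,0],[0,0,0],[0,0,0]],"grip":[0,0,0,0,0]}'
cat > lid.py <<'E'
from h import *
ux=np.array([np.cos(np.radians(3.9)),np.sin(np.radians(3.9))]);uy=np.array([-ux[1],ux[0]])
H=np.array([.6917,-.003])
o=env.get_obs();print(o['tool_pos'].round(4),o['force'].round(1),o['grip_width'],o['time_s'])
b=o['tool_pos']+[0,0,.0187]; sx=(b[:2]-H)@ux; print('tool-implied lid angle',(np.arctan2(b[2]-.075,-sx)-np.arctan2(.051,.140)).round(4),'radius',np.hypot(sx,b[2]-.075).round(4))
for n in('wrist','top','scene'):
    c=cam(n)
    W=world(c,np.c_[np.tile(np.arange(640),480),np.repeat(np.arange(480),640)])
    s=(W[:,:2]-H)@ux;t=(W[:,:2]-H)@uy
    for name,t0,t1 in(('arm',.092,.116),('lid',-.085,-.058),('lid',.058,.085)):
        m=(c['z_map'].ravel()>0)&(t>t0)&(t<t1)&(s<-.025)&(s>-.12)&(W[:,2]>.06)&(W[:,2]<.23)
        if m.sum()<30: continue
        p=np.polyfit(s[m],W[m,2],1)
        for k in range(3):
            q=m.copy();q[m]=abs(W[m,2]-np.polyval(p,s[m]))<.008;p=np.polyfit(s[q],W[q,2],1)
        print(n,name,q.sum(),'angle',np.arctan(-p[0]).round(4),'perp off',((p[1]-.075)*np.cos(np.arctan(p[0]))).round(4))
E
python3 lid.py
```

```text
time_s: 16.38
tool_pos: [0.5731, -0.0111, 0.1478]
tool_rot: [-179.8, -0.0, 94.0]
force: [-6.4, -0.9, -2.9]
grip_width: 0.0106
grasp_force: 30.0
time_s: 17.0
tool_pos: [0.5908, -0.0098, 0.1685]
tool_rot: [-179.7, -0.1, 94.0]
force: [-10.6, -0.0, 2.4]
grip_width: 0.0111
grasp_force: 30.0
[ 0.5908 -0.0098  0.1685] [-10.6  -0.    2.4] 0.011074047622200787 17.0
tool-implied lid angle 0.4881 radius 0.1511
wrist arm 2085 angle 0.5948 perp off 0.0071
wrist lid 170 angle 0.4717 perp off 0.0057
wrist lid 7025 angle 0.4713 perp off 0.0057
top lid 566 angle 0.4731 perp off 0.0058
scene arm 128 angle 0.5952 perp off 0.0071
scene lid 518 angle 0.4714 perp off 0.0067
scene lid 473 angle 0.4804 perp off 0.0062
```

Run:
```python
from h import *
c=dict(np.load('last_wrist.npz'));s=dict(np.load('last_scene.npz'))
M=cv2.Rodrigues(c['rvec'])[0];print(-np.ravel(c['tvec'])@M, M[2])
cv2.imwrite('pics/m5.png',cv2.vconcat([cv2.resize(c['frame'][20:270,240:640],(720,400),interpolation=cv2.INTER_CUBIC)[:300],cv2.resize(s['frame'][205:305,300:420],(720,600),interpolation=cv2.INTER_CUBIC)[:300]])[:,:,::-1])
cv2.imwrite('pics/m5.png',cv2.resize(c['frame'][20:270,240:640],(800,500),interpolation=cv2.INTER_CUBIC)[:,:,::-1])
```

```text
[0.5858229 0.0691664 0.3298483] [ 0.01511614 -0.28689166 -0.95784376]
```

View pics/m5.png

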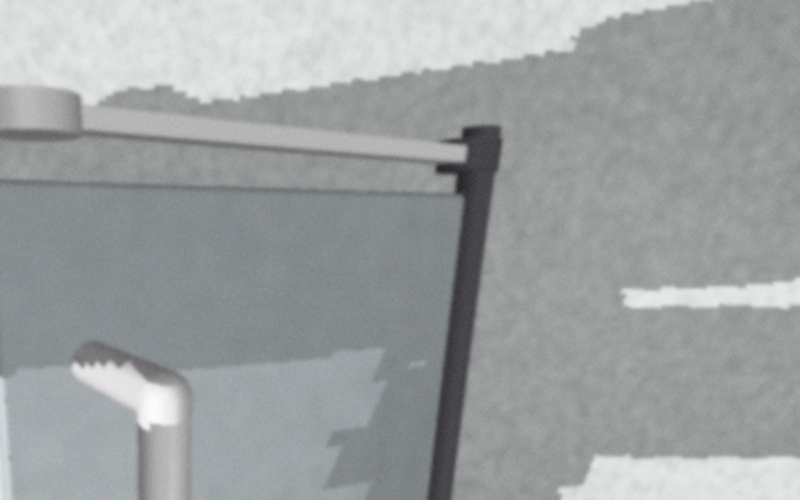

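The wrist view shows the arm from the disc (crop (40,110)) to the hinge collar (485,150), with the lid edge still below it. Next I measure the arm from eroded depth pixels and the disc rim.

```bash
cat > arm.py <<'E'
from h import *
from scipy.stats import theilslopes
ux=np.array([np.cos(np.radians(3.85)),np.sin(np.radians(3.85))]);uy=np.array([-ux[1],ux[0]])
H=np.array([.6917,-.003])
def an(c,name):
    W=world(c,np.c_[np.tile(np.arange(640),480),np.repeat(np.arange(480),640)])
    s=(W[:,:2]-H)@ux;t=(W[:,:2]-H)@uy;z=W[:,2]
    ok=(c['z_map'].ravel()>0)&(z<.25)
    for nm,t0,t1,er in(('arm',.094,.112,1),('lid',.055,.088,2),('lid-',-.088,-.055,2)):
        m=ok&(t>t0)&(t<t1)&(z>.084)&(s<0)
        m=cv2.erode(m.reshape(480,640).astype(np.uint8),np.ones((2*er+1,)*2)).ravel()>0
        m&=(s<-.04)&(s>-.114)
        if m.sum()<20: continue
        k=np.random.default_rng(0).permutation(np.flatnonzero(m))[:1000]
        sl=theilslopes(z[k],s[k]); a=np.arctan(-sl[0]); off=np.median((z[k]-.075)*np.cos(a)+s[k]*np.sin(a))
        print(name,nm,m.sum(),'angle',a.round(4),'off',off.round(4))
    m=ok&(t>.09)&(t<.118)&(s<-.118)&(s>-.16)&(z>.14)
    if m.sum()>10:
        q=cv2.erode(m.reshape(480,640).astype(np.uint8),np.ones((3,3))).ravel()>0
        if q.sum()>10:
            x,y=s[q],z[q]; A=np.c_[np.ones(q.sum()),x,y]
            zs=np.percentile(y,97)-.011
            f=((s[m].min()+.011))
            print(name,'disc n',q.sum(),'ztop-11',zs.round(4),'s',f.round(4),'-> angle by z',np.arcsin((zs-.075)/.16).round(4),'by s',np.arccos(-f/.16).round(4))
E
python3 - <<'E'
from arm import *
for n in('wrist','top','scene'): an(dict(np.load('last_%s.npz'%n)),n)
o=None
E
```

```text
wrist arm 1409 angle 0.595 off 0.0075
wrist lid 5814 angle 0.4709 off 0.0057
wrist lid- 28 angle 0.478 off 0.0049
wrist disc n 1254 ztop-11 0.1673 s -0.1348 -> angle by z 0.6146 by s 0.5693
top lid- 338 angle 0.4759 off 0.0054
scene arm 29 angle 0.6056 off 0.0067
scene lid 158 angle 0.4843 off 0.0056
scene lid- 342 angle 0.4761 off 0.0063
scene disc n 21 ztop-11 0.1692 s -0.1317 -> angle by z 0.6292 by s 0.6035
```

```bash
python3 -m creep '{"translation":[[0,0.044,-0.037],[0,0.044,-0.036],[0,0.046,-0.034],[0,0.046,-0.034],[0,0,0]],"turn":[[0,0,0],[0,0,0],[0,0,0],[0,0,0],[0,0,0]],"grip":[0,0,0,0,0]}'
python3 -m creep '{"translation":[[0,0,0],[0,0,0]],"turn":[[0,0,0],[0,0,0]],"grip":[0,0]}'
cat > rel.py <<'E'
from arm import *
o=env.get_obs();print(o['tool_pos'].round(4),o['force'].round(1),o['time_s'])
b=o['tool_pos']+[0,0,.0187]; sx=(b[:2]-H)@ux; print('tool angle',(np.arctan2(b[2]-.075,-sx)-np.arctan2(.051,.140)).round(4))
for n in('wrist','top','scene'):
    c=cam(n); an(c,n)
    W=world(c,np.c_[np.tile(np.arange(640),480),np.repeat(np.arange(480),640)])
    s=(W[:,:2]-H)@ux;t=(W[:,:2]-H)@uy;z=W[:,2];ok=(c['z_map'].ravel()>0)
    m=ok&(((t>.055)&(t<.088))|((t<-.055)&(t>-.088)))&(s<-.03)&(s>-.15)&(z>.085)&(z<.22)
    m=cv2.erode(m.reshape(480,640).astype(np.uint8),np.ones((3,3))).ravel()>0
    p=np.polyfit(s[m],z[m],1);a=np.arctan(-p[0])
    d=(z-np.polyval(p,s))*np.cos(a); r=-s*np.cos(a)+(z-.075)*np.sin(a)
    for nm,r0,r1 in(('strip',.05,.09),('strip',.09,.14),('disc',.150,.170)):
        q=ok&(t>.096)&(t<.112)&(r>r0)&(r<r1)&(abs(d)<.03)
        if q.sum()>5: print(n,'lid',a.round(4),nm,r0,q.sum(),'perp pct 5,50,90,97 mm',(np.percentile(d[q],[5,50,90,97])*1000).round(1))
E
python3 rel.py; cp last_wrist.npz w6.npz
```

```text
time_s: 17.77
tool_pos: [0.6051, -0.0089, 0.1808]
tool_rot: [-179.6, -0.1, 94.0]
force: [-14.3, -0.7, 8.0]
grip_width: 0.0112
grasp_force: 30.0
time_s: 18.02
tool_pos: [0.6048, -0.0089, 0.1807]
tool_rot: [-179.6, -0.1, 94.0]
force: [-14.5, 0.1, 8.4]
grip_width: 0.0111
grasp_force: 30.0
[ 0.6048 -0.0089  0.1807] [-14.5   0.1   8.4] 18.025
tool angle 0.6108
wrist arm 1266 angle 0.5915 off 0.0079
wrist lid 5994 angle 0.5928 off 0.0058
wrist disc n 1053 ztop-11 0.1672 s -0.1307 -> angle by z 0.6138 by s 0.615
wrist lid 0.5902 strip 0.05 557 perp pct 5,50,90,97 mm [-5.2  1.8  2.6  2.9]
wrist lid 0.5902 strip 0.09 1009 perp pct 5,50,90,97 mm [-5.3  1.9  2.9  3.2]
wrist lid 0.5902 disc 0.15 1077 perp pct 5,50,90,97 mm [-6.7  6.2  8.2  8.7]
top lid- 398 angle 0.5969 off 0.0055
scene arm 29 angle 0.5799 off 0.0092
scene lid 263 angle 0.6084 off 0.0054
scene lid- 341 angle 0.585 off 0.0076
scene disc n 21 ztop-11 0.1697 s -0.1283 -> angle by z 0.6337 by s 0.6402
scene lid 0.5926 strip 0.05 48 perp pct 5,50,90,97 mm [-6.2  0.8  4.5  5.5]
scene lid 0.5926 strip 0.09 61 perp pct 5,50,90,97 mm [-5.2  1.   4.   5.3]
scene lid 0.5926 disc 0.15 42 perp pct 5,50,90,97 mm [-5.7  5.3  9.9 10.5]
```

Run:
```python
from arm import *
# first top picture's depth points: strip ridge (max per bin) vs shut lid face at the same time
W=np.load('W.npy').reshape(-1,3);s=(W[:,:2]-H)@ux;t=(W[:,:2]-H)@uy;z=W[:,2]
m=(abs(t)<.085)&(abs(t)>.055)&(s<-.03)&(s>-.15)&(z>.07)&(z<.1)
p=np.polyfit(s[m],z[m],1);print('shut lid slope',p[0].round(4),'z',p[1].round(4))
m=(abs(t-.104)<.012)&(s<-.035)&(s>-.118)&(z>.084)&(z<.2)
b=np.round(s[m]/.006);S=[];Z=[]
for k in np.unique(b):
    q=z[m][b==k];S.append(s[m][b==k].mean());Z.append(np.median(q))
p=np.polyfit(S,Z,1);a=np.arctan(-p[0]);print('arm',a,'off',(p[1]-.075)*np.cos(a))
# wrist now: strip centre row per column, depth at centre pixels
c=dict(np.load('w6.npz'));W=world(c,np.c_[np.tile(np.arange(640),480),np.repeat(np.arange(480),640)])
s=(W[:,:2]-H)@ux;t=(W[:,:2]-H)@uy;z=W[:,2]
for lo,hi in((.094,.098),(.098,.101),(.101,.103),(.103,.105),(.105,.108)):
    m=(t>lo)&(t<hi)&(s<-.035)&(s>-.115)&(z>.085)&(z<.2)
    if m.sum()<20: continue
    l=theilslopes(z[m],s[m]);a=np.arctan(-l[0]);print(lo,m.sum(),a.round(4),((l[1]-.075)*np.cos(a)).round(4))
```

```text
shut lid slope 0.0013 z 0.0813
arm 0.5934774992938588 off 0.007138778680662605
0.098 473 0.5948 0.0035
0.101 545 0.592 0.0079
0.103 554 0.5913 0.0081
0.105 111 0.5919 0.0079
```

```bash
python3 -m creep '{"translation":[[0,0,0],[0,0,0],[0,0,0],[0,0,0]],"turn":[[0,0,0],[0,0,0],[0,0,0],[0,0,0]],"grip":[0,0,0,0]}'
python3 -c "
from cell import env
print(env.sign_off())"
```

```text
time_s: 18.68
tool_pos: [0.6048, -0.0089, 0.1807]
tool_rot: [-179.6, -0.1, 94.0]
force: [-14.5, -0.8, 7.9]
grip_width: 0.0107
grasp_force: 30.0
the job is handed in; nothing more can be done
None
```

I handed the job in at about 18.7 s: the handle lies level and centred to within about 1 mm in both forks of the leftmost rest, and the gripper holds the lid still at about 0.593 rad, against about 0.592 rad measured for the index arm; I don't have the judge's result.

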